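# Hang the dried desiccant canister in the dry case and close it

### The job

Put the recharged desiccant canister from the black dock back into the dry case. Lift it out, stand it upright on the green mat and let go so that you can take it again by the two narrow ends of its blue handle bar; then lower it through the case's opening without touching the orange frame and hang it by its eye on the brass hook inside, and let go. Finally push the heavy grey lid over and gently all the way shut without slamming it; leave the other things on the bench where they are.

Things in the scene. Friction and masses are not known exactly. Their poses are not given: they have to be found in the camera images.
- canister: Desiccant canister, about 0.22 kg, loose, upright in the dock at the start. Origin at the centre of its underside, z up. Aluminium body 44 mm along its y, 30 along its x, 70 high; on it a blue eye plate 40 mm along y, 12 mm thick along x, 70 to 130 mm above the underside, its top 24 mm (106 to 130) being the solid handle bar. The same after a half turn about z.
- eye (a point): Middle of the upper edge of the canister's eye, 106 mm above the underside. The eye is a window straight through the blue plate along the canister's x, 26 mm wide along y, from 76 to 106 mm above the underside. This edge rests on the hook when it hangs.
- dock: Black charging dock, fixed, base 80 (x) by 84 (y) mm; origin at the centre of its underside. The canister stands on its floor, z = 10 mm, axes along the dock's. Cheeks 34 mm long in x, at y = +-29 to 39 mm, tops at z = 138 mm, shut off the bar's narrow ends: here it can only be taken across its 12 mm thickness (along x). Lips 18 mm high at x = +-19 to 23 mm.
- mat: Green mat with black edge, fixed, 90 x 90 mm, top at z = 3 mm. Origin at the centre of its underside.
- dry_case: White steel dry case, fixed, outside 118 (x) by 150 (y) by 158 mm high. Origin at the centre of its underside; its x points away from the robot, its y to the left. Hook inside on its far (+x) wall. Walls 4 mm, inner floor at z = 6 mm. Beyond it a tall microscope (y = 0.1 to 0.26 m) overhangs to x = 0.61 m above z = 0.25 m: carry things past on the robot's side.
- frame: Orange frame round the opening on top of the case, z = 150 to 158 mm (origin and axes as those of dry_case). Must not be touched.
- opening (a point): Centre of the opening, in the plane of the frame's top, 158 mm above the bench. The opening is 102 mm along the case's x and 136 mm along its y.
- hook: Brass hook inside the case (origin and axes as those of dry_case): a level bar 7 mm thick along the case's x, at y = 0, its top at z = 127 mm, from the far wall to its upturned tip at x = 13 mm. The tip's front is at x = 9.5 mm, its top at z = 137 mm. A 16 mm thick collar begins at x = 37 mm and runs on to the wall.
- hook_seat (a point): Point on top of the hook where the eye's upper edge shall rest: in the case's frame x = 25, y = 0, z = 127 mm. A canister going straight down in front of the hook has room with its middle at about x = -14 mm; it then moves to +x with the hook's tip in its eye, and down onto the bar.
- lid_panel (a joint): Grey steel lid, 0.6 kg, hinged along the left (+y) upper edge of the case. Radians: 0 = shut, level on the frame; it starts open past upright at 1.75 to 2.0, leaning to +y. Stiff hinge: it stays where it is left and takes about 1 to 7 N at the pad to move slowly. Closing faster than 2 rad/s counts as slamming.
- lid_hinge (a point): On the lid's hinge line, in the middle: in the case's frame x = 0, y = +75, z = 158 mm. The lid reaches 152 mm from the hinge line and is 118 mm along it; its outer face lies 9 mm off the hinge plane (above it when shut, on the +y side when upright), its inner face 1 mm.
- lid_pad (a point): Rubber pad on the lid's outer face, 135 mm from the hinge line, 9 mm off the hinge plane, where to push. Open, the lid's free edge stands 0.31 m above the bench: go round or over it (the gripper may start on its left).
- board: Green circuit board, 85 x 165 x 20 mm, loose bystander. Origin at the centre of its underside.
- cutters: Red-handled side cutters, 123 mm long, loose bystander. Origin at the middle of the underside.
- orange_box: Small clear box with orange lid, 44 x 58 x 26 mm, loose bystander. Origin at the centre of its underside.

How it is judged:
On the way, in this order (a step that is already met when the one before it is completed fails the run):
1. the canister stands upright on the green mat, at rest and let go (horizontal distance between canister and mat below 0.045 m and height (world z) of canister below 0.008 m and angle between canister's own z axis and vertical below 0.1 rad and linear speed of canister below 0.02 m/s and contact force between canister and mat above 0.5 N and contact force between the fingers and canister below 0.1 N), for 0.3 s.
2. the canister hangs by its eye on the hook inside the case, let go, with the lid still open (horizontal distance between eye and hook_seat below 0.02 m and z of eye in the frame of dry_case between 0.121 and 0.133 m and angle between canister's own z axis and vertical below 0.2 rad and contact force between canister and hook above 0.5 N and linear speed of canister below 0.05 m/s and contact force between the fingers and canister below 0.1 N and value of joint lid_panel above 1 rad), for 0.3 s.
At the end, for the whole second after the job is handed in: The canister hangs at rest by its eye on the hook inside the case (eye edge within 20 mm of the seat sideways and 6 mm in height, tilted less than 0.2 rad, its weight on the hook), and the lid is fully shut (less than 0.04 rad) (value of joint lid_panel below 0.04 rad and horizontal distance between eye and hook_seat below 0.02 m and z of eye in the frame of dry_case between 0.121 and 0.133 m and angle between canister's own z axis and vertical below 0.2 rad and contact force between canister and hook above 0.5 N and linear speed of canister below 0.05 m/s); the robot touches nothing.
It fails at once if the orange frame of the opening is touched (more than 3 N) (contact force between frame and anything else above 3 N).
It fails at once if the lid is slammed (closes faster than 2 rad/s) (velocity of joint lid_panel below -2 rad/s).
It fails at once if the circuit board, the cutters or the orange box are shifted by more than 30 mm (distance of any of board, cutters, orange_box from where it was at the start of the episode above 0.03 m).
It also fails if it takes over 72 s, if anything falls off the work surface, if the arm or the gripper's body presses on something with over 40 N, if the wrist force passes 120 N, or if a joint passes its speed limit or range.

### The arm

A 7-joint arm with a two-finger parallel gripper is mounted at the origin on a cart in front of the work surface, level with it; the furniture and walls round the work are solid. World frame = base frame: x ahead of the robot, y to its left, z up, the work surface at z = 0. Lengths are in m, angles in rad, forces in N, time in s.
With the tool pointing down it reaches from about 0.425 to 0.875 m from the base axis. Payload 9.9 kg.
Tool frame: the origin (TCP) lies midway between the tips of the shut fingers; the grasp point (between the pads) lies bot.grip_depth behind it (bot.grip_depth is the distance from the TCP to the grasp point, in m); z points along the fingers, y is the line along which they close (so a half turn about z gives the same grasp; the last joint's range is limited). The gripper opens to 85 mm and grips with 20 to 120 N. Pads are 22 mm wide; open, the fingers measure 114 mm over their backs; the gripper's body (76 mm by 85 mm) begins 54 mm behind the grasp point. The pads swing forward as they close: fully open they stand 13 mm farther back than shut.
Start: joints at [-1.186, 0.576, 0.025, 1.437, -0.015, 1.129, -0.057], TCP at [0.305, 0.602, 0.231] pointing down, gripper open.
Joint ranges: [-2.76, 2.76], [-0.34, 2.15], [-1.52, 1.57], [0.19, 2.46], [-1.09, 4.23], [0.17, 1.99], [-2.82, 2.82]. Speed limits (rad/s): [2.22, 2.22, 3.01, 3.01, 3.14, 3.14, 3.14].

### API

Orientations are given as [roll, pitch, yaw] about the fixed x, y, z axes, in that order (R = Rz(yaw) Ry(pitch) Rx(roll)).
In Python, from workcell import bot gives the robot as it stands.
- The arm moves only by the shell command python3 steer.py 'ROWS' [OPENING] [FORCE]. ROWS is a JSON list of rows, 1 to 20 of them, each written [[dx, dy, dz], [rx, ry, rz]]: dx, dy, dz in m, then a rotation vector rx, ry, rz in rad; each row shifts and turns the commanded pose from where the row before left it, along the tool's axes as they then stand; what a row does not reach is not made up. A row lasts 1/10 s, in which the tool goes at most 0.05 m and 0.15 rad, less where a joint would pass 70% of its speed; a pose out of reach is approached as far as the arm can. OPENING is the finger opening in m, set as the command begins (- or left out keeps the last). The fingers move at their own pace and stop on an object; FORCE is the grip in N (left out, the last holds). Time passes only in rows, so rows that do not move let the fingers close. It prints the time, the measured TCP pose, the force, the opening and the grip force at its end. Input that does not fit is refused with a message, and nothing moves.
- bot.read_state(): the state, without advancing time (a new reading comes with each control period).
- bot.camera(name): name is "side" or "top"; returns the picture (384x512x3 uint8, red, green, blue); there is no depth.
- bot.camera_model(name): a dict with "vertical_fov" (degrees; the focal length in pixels is half the picture's height over the tangent of half this angle, whatever the lens; pixels are square), "cx", "cy" (the principal point, pixels), "rvec" (rotation vector, rad) and "tvec" (3), from world to camera coordinates, as OpenCV has them. Camera axes: x right, y down, z forward; pixel columns grow to the right and rows downward; lengths in m; the calibration is good to about 2 mm. A picture is of the moment at which its call begins. camera_model takes no time and is no camera call.
- bot.hand_in(): hands the job in; it is judged then, once.
The state is a dict: "time_s": time; "q": joint angles; "joint_velocities": joint speeds; "joint_efforts": joint torques, N m; "tool_pos": TCP position; "tcp_rot": TCP orientation; "ft_force": force on the tool from outside, world axes, zero at the start; "torque": the same for the moment, N m; "finger_gap": finger opening in m; "grasp_force": force on a finger pad.
Only numpy, scipy, OpenCV 4.12 (cv2) and the standard library are available. Lean on these libraries where they do the work, as an engineer would, in place of code of your own. Each camera call takes 0.05 s, during which the arm holds its last target. There are 200 camera calls.

## Working session

There is one attempt and no reset: what is moved stays moved. The work goes in short steps, Python scripts to look and compute and a shell command to move; the robot and the scene stay as the last step left them, time stands still between calls to the robot, and variables do not carry over. Pictures are saved under pics/ and viewed, at most 10 in all, crops included, and the job is handed in when it is done.

```bash
ls; mkdir -p pics
python3 - <<'E'
from workcell import bot
import cv2
print(bot.grip_depth, bot.read_state())
for n in("side","top"):
    cv2.imwrite(f"pics/{n}0.png",bot.camera(n)[:,:,::-1]); print(n,bot.camera_model(n))
E
```

```text
pics
steer.py
workcell.py
0.0187 {'time_s': 0.0, 'q': array([-1.18582584,  0.57651548,  0.0248085 ,  1.43794021, -0.01498633,
        1.12901451, -0.05649305]), 'joint_velocities': array([-0.00103424,  0.00016989,  0.00114731,  0.0006343 , -0.00270741,
        0.00138376,  0.00056319]), 'joint_efforts': array([ 1.99235465e-04, -7.65760946e+01,  2.25054413e+00, -2.85971653e+01,
        1.53284788e-02,  1.25514320e-02, -6.76975651e-05]), 'tool_pos': array([0.30472495, 0.60176898, 0.23044169]), 'tcp_rot': array([-3.13990108e+00,  8.13815675e-05,  2.67289856e+00]), 'ft_force': array([0.43327083, 0.29518595, 0.10062727]), 'torque': array([-0.06387166, -0.01882752, -0.00164878]), 'grasp_force': 0.0, 'finger_gap': 0.08541483861012973}
side {'vertical_fov': 42.86406196424885, 'cx': 250.53439184920154, 'cy': 188.86344361158547, 'rvec': array([ 1.92817399, -0.62331353,  0.41986132]), 'tvec': array([-0.36514305,  0.30254008,  0.96902435])}
top {'vertical_fov': 45.98826643092711, 'cx': 259.02688226544973, 'cy': 200.0133149501302, 'rvec': array([ 2.39232102, -1.65020436,  0.21874775]), 'tvec': array([-0.0428714 ,  0.59445553,  1.12805919])}
```

View pics/side0.png

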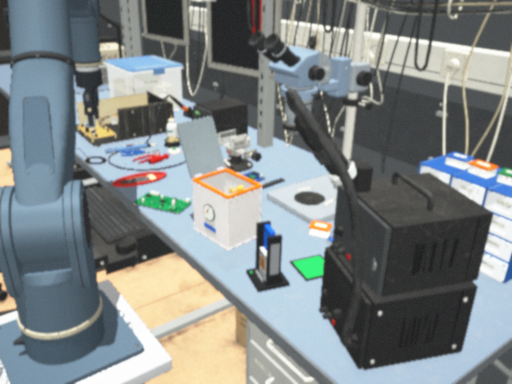

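View pics/top0.png

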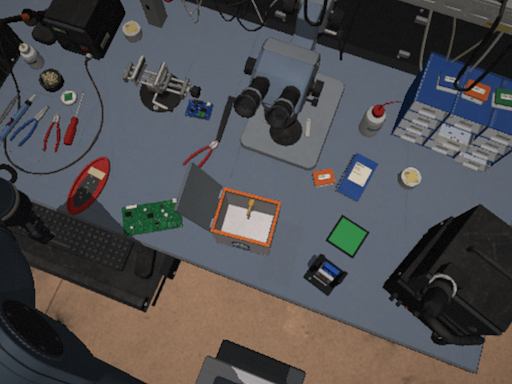

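The side view shows the case at about (227,205), the dock at (267,265) and the mat at (310,266). In the top view the case frame is at (246,217), the dock with the canister at (326,273), the mat at (348,236), and the lid leans to image-left at (200,190).

```bash
cat > h.py <<'E'
import numpy as np, cv2
from workcell import bot
def cam(n):
    m=bot.camera_model(n); f=192/np.tan(np.radians(m["vertical_fov"])/2)
    return np.array([[f,0,m["cx"]],[0,f,m["cy"]],[0,0,1]]),m["rvec"],m["tvec"]
def ray(n,uv):
    K,r,t=cam(n); R=cv2.Rodrigues(r)[0]
    d=(np.linalg.inv(K)@np.c_[np.reshape(uv,(-1,2)),np.ones(len(np.reshape(uv,(-1,2))))].T).T@R
    return -R.T@t,d
def onz(n,uv,z):
    c,d=ray(n,uv); return c+d*((z-c[2])/d[:,2])[:,None]
def proj(n,P):
    K,r,t=cam(n); return cv2.projectPoints(np.reshape(P,(-1,3)).astype(float),r,t,K,None)[0][:,0]
def mask(im,h0,h1,s=80,v=40,box=None):
    hsv=cv2.cvtColor(im,cv2.COLOR_RGB2HSV); m=cv2.inRange(hsv,(h0,s,v),(h1,255,255))
    if box:
        k=np.zeros_like(m); x0,y0,x1,y1=box; k[y0:y1,x0:x1]=255; m&=k
    return m
def rect(n,m,z):
    c=max(cv2.findContours(m,cv2.RETR_EXTERNAL,cv2.CHAIN_APPROX_NONE)[0],key=cv2.contourArea)[:,0].astype(float)
    P=onz(n,c,z); (a,b),(w,h),th=cv2.minAreaRect((P[:,:2]*1000).astype(np.float32))
    return np.round([a,b,w,h,th],1)
E
python3 - <<'E'
from h import *
t=cv2.cvtColor(cv2.imread("pics/top0.png"),4); s=cv2.cvtColor(cv2.imread("pics/side0.png"),4)
for n in("top","side"):
    R=cv2.Rodrigues(cam(n)[1])[0]; print(n,"cam pos",-R.T@cam(n)[2])
print("mat",rect("top",mask(t,45,75,box=(320,205,380,265)),.003),rect("side",mask(s,45,75,box=(285,245,330,290)),.003))
print("frame",rect("top",mask(t,3,20,120,100,box=(205,180,290,250)),.158),rect("side",mask(s,3,20,120,100,box=(185,160,270,210)),.158))
print("bar",rect("top",mask(t,100,125,130,60,box=(300,250,350,295)),.130),rect("side",mask(s,100,125,130,60,box=(250,215,290,290)),.13))
print("dock outline",rect("top",cv2.inRange(cv2.cvtColor(t,4)[:,:,0],0,255)*0+mask(t,0,180,0,0,box=(300,250,350,295))*0+cv2.inRange(t,(0,0,0),(50,50,50))//1*(cv2.rectangle(np.zeros((384,512),np.uint8),(300,250),(350,298),1,-1)),0.05))
a=cv2.resize(t[170:300,175:375],(800,520),interpolation=cv2.INTER_CUBIC)
cv2.imwrite("pics/tz.png",a[:,:,::-1])
b=cv2.resize(s[110:300,175:335],(505,600),interpolation=cv2.INTER_CUBIC)
cv2.imwrite("pics/sz.png",b[:,:,::-1])
E
```

```text
top cam pos [0.26965861 0.04902626 1.24603914]
side cam pos [-0.16154847 -0.8178056   0.68480962]
mat [581.3 -87.5  81.4  82.3  76. ] [580.9 -90.   86.   85.4  76.1]
frame [500.5 179.3 118.5 151.4   5.7] [500.1 172.6 129.6 159.    4.7]
bar [455.5 -61.1  40.7  22.2  75.6] [447.2 -74.  112.3  25.1  52.3]
dock outline [450.4 -58.8  88.2  78.8  73.4]
```

View pics/tz.png

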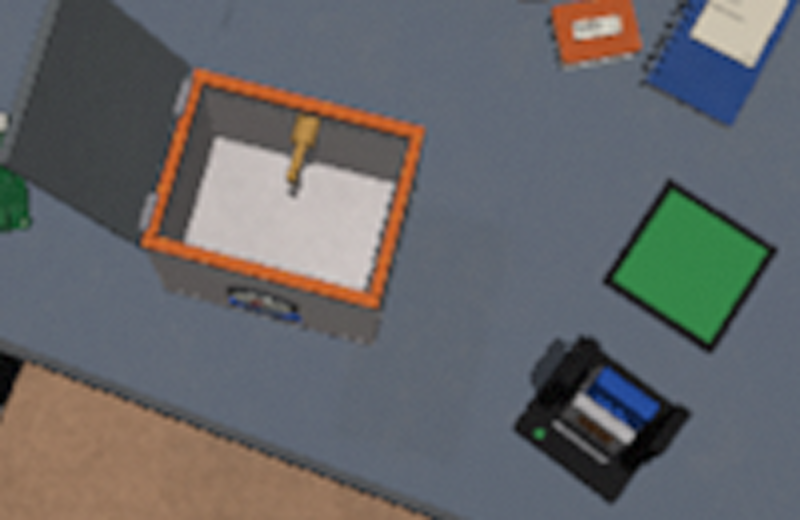

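View pics/sz.png

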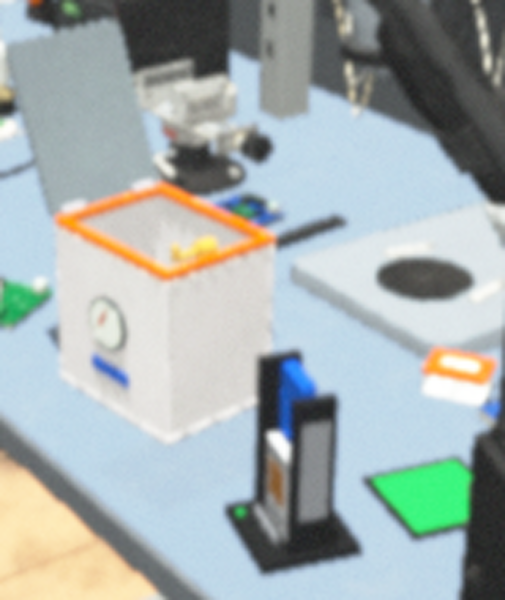

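The zooms show the bar's top strip at (620,395) in the top crop, in line with the cheeks. The hook is at (300,150), and the frame is the orange ring from (195,75) to (380,300). The dock base's near corners are at (517,428) and (612,502). In the side crop the lid's free edge runs (8,45)–(118,20).

```bash
cat >> h.py <<'E'
from scipy.spatial.transform import Rotation as Ro
def to(p,toolyaw=None):
    "tool-frame translation from measured TCP to p, then turn about tool z (tool y's world direction, rad, mod pi)"
    s=bot.read_state(); R=Ro.from_euler('xyz',s["tcp_rot"]).as_matrix()
    print("t%.1f"%s["time_s"],"tcp",np.round(s["tool_pos"],4),"tooly",round(float(np.degrees(np.arctan2(R[1,1],R[0,1]))),2),"gap",round(s["finger_gap"],4),"gf",round(s["grasp_force"],1),"ft",np.round(s["ft_force"],1))
    print(" d_tool",np.round(R.T@(np.array(p)-s["tool_pos"]),4), "tilt",np.round(R[:,2],3))
    if toolyaw is not None:
        d=-(toolyaw-np.arctan2(R[1,1],R[0,1])); d=(d+np.pi/2)%np.pi-np.pi/2; print(" turn tool z",round(d,4))
E
python3 - <<'E'
from h import *
px=np.array([[612,502],[517,428]])/4+[175,170]
for z in (.006,.010):
    P=onz("top",px-.5,z); v=P[0]-P[1]; u=np.array([-v[1],v[0],0])/np.linalg.norm(v)
    print("dock",z,P.mean(0)+.04*u,np.linalg.norm(v),np.degrees(np.arctan2(u[1],u[0])))
# lid: free-edge midpoint in both views
c,d=ray("side",[[195,120.3]]); yaw=np.radians(5.7)
R=np.array([[np.cos(yaw),-np.sin(yaw)],[np.sin(yaw),np.cos(yaw)]])
for a in (1.75,1.8,1.85,1.9,1.95,2.0):
    P=[]
    for x in(-.059,.059):
        q=R@[x,.075+.152*np.cos(a)]+[.5005,.179]; P.append([*q,.158+.152*np.sin(a)])
    print(a,proj("side",P).round(1).tolist(),proj("top",P).round(1).tolist())
# bar top edges check
p=np.array([.4604,-.0624]); y=np.radians(-14.4);R=np.array([[np.cos(y),-np.sin(y)],[np.sin(y),np.cos(y)]])
P=[[*(R@[a,b]+p),.14] for a,b in((-.006,-.02),(.006,-.02),(.006,.02),(-.006,.02))]
print("bar in zoom",((proj("top",P)+.5-[175,170])*4).round(0).tolist())
to([.4604,-.0624,.3],np.radians(-14.4))
E
```

```text
dock 0.006 [ 0.45814175 -0.06131846  0.006     ] 0.07955548668024907 -17.440355438602637
dock 0.01 [ 0.45765685 -0.06100119  0.01      ] 0.07929886417807669 -17.440355438602655
1.75 [[195.4, 127.2], [231.1, 118.7]] [[214.2, 220.1], [229.6, 169.5]]
1.8 [[197.2, 128.4], [232.9, 119.9]] [[217.6, 221.2], [232.9, 170.6]]
1.85 [[198.9, 129.8], [234.7, 121.2]] [[221.0, 222.2], [236.2, 171.7]]
1.9 [[200.7, 131.4], [236.5, 122.6]] [[224.3, 223.3], [239.4, 172.8]]
1.95 [[202.4, 133.1], [238.2, 124.2]] [[227.6, 224.5], [242.5, 174.0]]
2.0 [[204.2, 134.9], [239.9, 125.9]] [[230.8, 225.6], [245.6, 175.2]]
bar in zoom [[654.0, 418.0], [664.0, 402.0], [609.0, 364.0], [598.0, 380.0]]
t0.1 tcp [0.3048 0.6018 0.2305] tooly 63.14 gap 0.0851 gf 0.0 ft [-0.3 -0.6  0.2]
 d_tool [-0.4389 -0.5224 -0.0687] tilt [-0.001 -0.001 -1.   ]
 turn tool z 1.3534
```

```bash
python3 - <<'E'
from h import *
t=cv2.cvtColor(cv2.imread("pics/top0.png"),4)
m=mask(t,100,125,130,60,box=(300,250,350,295)); print("bar",rect("top",m,.14))
yaw=np.radians(5.7);R=np.array([[np.cos(yaw),-np.sin(yaw)],[np.sin(yaw),np.cos(yaw)]])
for a in (1.75,1.85,1.95,2.0):
    P=[[*(R@[x,.075-.152*np.cos(a)]+[.5005,.179]),.158+.152*np.sin(a)] for x in(-.059,.059)]
    print(a,proj("side",P).round(1).tolist(),proj("top",P).round(1).tolist())
P=[[*(R@[x,y]+[.5005,.179]),z] for x,y,z in((.013,0,.137),(.057,0,.127),(-.059,-.075,.158),(.059,-.075,.158),(.059,.075,.158),(-.059,.075,.158))]
print("hook tip, root, frame corners in zoom",((proj("top",P)+.5-[175,170])*4).round(0).tolist())
E
python3 steer.py '[[[0, 0, -0.02], [0, 0, 0.135]], [[0, 0, -0.02], [0, 0, 0.135]], [[0, 0, -0.02], [0, 0, 0.135]], [[0, 0, -0.02], [0, 0, 0.135]], [[0, 0, -0.02], [0, 0, 0.135]], [[0, 0, -0.02], [0, 0, 0.135]], [[0, 0, -0.02], [0, 0, 0.135]], [[0, 0, -0.02], [0, 0, 0.135]], [[0, 0, -0.02], [0, 0, 0.135]], [[0, 0, -0.01], [0, 0, 0.135]]]' 0.05
python3 -c "
from h import *
to([.44,.2,.42]);to([.4585,-.0613,.3],np.radians(-14.4))"
```

```text
bar [453.8 -60.1  40.3  22.   75.6]
1.75 [[183.0, 122.3], [218.5, 114.3]] [[189.9, 213.7], [206.0, 163.5]]
1.85 [[179.9, 122.3], [215.1, 114.4]] [[183.6, 212.3], [199.8, 162.4]]
1.95 [[176.8, 122.8], [212.0, 115.0]] [[177.6, 211.2], [193.9, 161.6]]
2.0 [[175.4, 123.3], [210.5, 115.4]] [[174.8, 210.7], [191.1, 161.3]]
hook tip, root, frame corners in zoom [[292.0, 175.0], [310.0, 115.0], [378.0, 310.0], [426.0, 128.0], [195.0, 69.0], [141.0, 246.0]]
time_s: 1.1
tool_pos: [0.305, 0.6023, 0.4228]
tcp_rot: [3.141, -0.001, 1.317]
ft_force: [0.4, -0.6, 0.0]
finger_gap: 0.0499
grasp_force: 0.0
t1.1 tcp [0.305  0.6023 0.4228] tooly -14.52 gap 0.0499 gf 0.0 ft [ 0.4 -0.6  0. ]
 d_tool [-0.3557  0.2315  0.0024] tilt [ 0.001  0.001 -1.   ]
t1.1 tcp [0.305  0.6023 0.4228] tooly -14.52 gap 0.0499 gf 0.0 ft [ 0.4 -0.6  0. ]
 d_tool [-0.6041  0.3149  0.1221] tilt [ 0.001  0.001 -1.   ]
 turn tool z -0.0021
```

```bash
python3 steer.py '[[[-0.0395, 0.0257, 0], [0, 0, 0]], [[-0.0395, 0.0257, 0], [0, 0, 0]], [[-0.0395, 0.0257, 0], [0, 0, 0]], [[-0.0395, 0.0257, 0], [0, 0, 0]], [[-0.0395, 0.0257, 0], [0, 0, 0]], [[-0.0395, 0.0257, 0], [0, 0, 0]], [[-0.0395, 0.0257, 0], [0, 0, 0]], [[-0.0395, 0.0257, 0], [0, 0, 0]], [[-0.0395, 0.0257, 0], [0, 0, 0]], [[-0.0414, 0.0139, 0.01], [0, 0, 0]], [[-0.0414, 0.0139, 0.02], [0, 0, 0]], [[-0.0414, 0.0139, 0.02], [0, 0, 0]], [[-0.0414, 0.0139, 0.02], [0, 0, 0]], [[-0.0414, 0.0139, 0.02], [0, 0, 0]], [[-0.0414, 0.0139, 0.03], [0, 0, 0]], [[0, 0, 0], [0, 0, 0]], [[0, 0, 0], [0, 0, 0]]]' 0.05
python3 -c "
from h import *
to([.4587,-.0613,.128-bot.grip_depth],np.radians(-14.4))
cv2.imwrite('pics/t1.png',cv2.resize(bot.camera('top')[200:310,260:400],(700,550),interpolation=2)[:,:,::-1])"
```

```text
time_s: 2.8
tool_pos: [0.4611, -0.0589, 0.3024]
tcp_rot: [-3.14, 0.001, 1.32]
ft_force: [0.1, 1.2, 0.1]
finger_gap: 0.0501
grasp_force: 0.0
t2.8 tcp [ 0.4611 -0.0589  0.3024] tooly -14.37 gap 0.0501 gf 0.0 ft [0.1 1.2 0.1]
 d_tool [-0.0028 -0.0014  0.1931] tilt [-0.002 -0.    -1.   ]
 turn tool z 0.0004
```

View pics/t1.png

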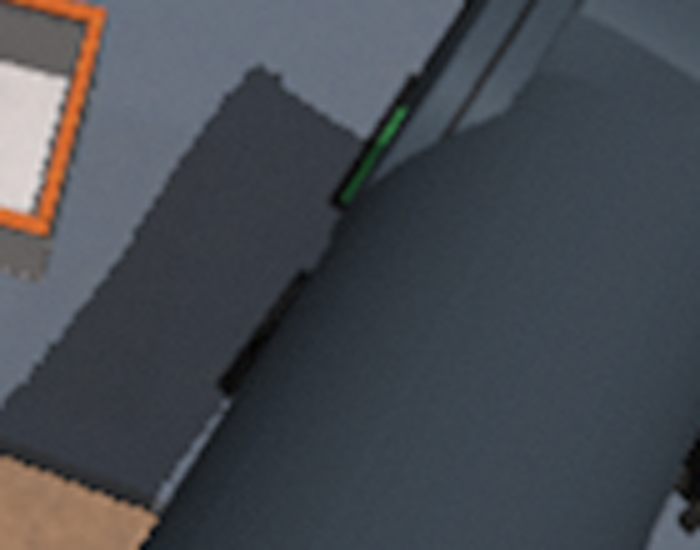

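The arm hides the dock in the top view: only the frame edge at left (70,120) and the mat edge at (375,150) are visible. I'll go by the measured numbers.

```bash
python3 steer.py '[[[-0.0028, -0.0014, 0.03], [0, 0, 0]], [[0, 0, 0.03], [0, 0, 0]], [[0, 0, 0.03], [0, 0, 0]], [[0, 0, 0.03], [0, 0, 0]], [[0, 0, 0.03], [0, 0, 0]], [[0, 0, 0.02], [0, 0, 0]], [[0, 0, 0.013], [0, 0, 0]], [[0, 0, 0.01], [0, 0, 0]], [[0, 0, 0], [0, 0, 0]]]' 0.05
python3 -c "
from h import *
to([.4587,-.0613,.128-bot.grip_depth],np.radians(-14.4))"
python3 steer.py '[[[0, 0, 0], [0, 0, 0]], [[0, 0, 0], [0, 0, 0]], [[0, 0, 0], [0, 0, 0]], [[0, 0, 0], [0, 0, 0]], [[0, 0, 0], [0, 0, 0]], [[0, 0, 0], [0, 0, 0]]]' 0.0 40
```

```text
time_s: 3.75
tool_pos: [0.4597, -0.0592, 0.1094]
tcp_rot: [-3.141, -0.0, 1.325]
ft_force: [0.2, 0.1, -0.0]
finger_gap: 0.0499
grasp_force: 0.0
t3.8 tcp [ 0.4597 -0.0592  0.1094] tooly -14.09 gap 0.0499 gf 0.0 ft [ 0.2  0.1 -0. ]
 d_tool [-0.0023 -0.0004  0.0001] tilt [-0.001  0.    -1.   ]
 turn tool z 0.0054
time_s: 4.35
tool_pos: [0.4597, -0.0603, 0.1107]
tcp_rot: [3.141, -0.001, 1.323]
ft_force: [-1.8, 1.0, 6.7]
finger_gap: 0.0116
grasp_force: 42.0
```

```bash
python3 steer.py '[[[0, 0, -0.01], [0, 0, 0]], [[0, 0, -0.02], [0, 0, 0]], [[0, 0, -0.03], [0, 0, 0]], [[0, 0, -0.03], [0, 0, 0]], [[0, 0, -0.03], [0, 0, 0]], [[0, 0, -0.03], [0, 0, 0]], [[0, 0, -0.01], [0, 0, 0]], [[0, 0, 0], [0, 0, 0]]]'
python3 -c "
from h import *
cv2.imwrite('pics/s2.png',cv2.resize(bot.camera('side')[170:310,200:360],(640,560),interpolation=2)[:,:,::-1])
to([.581,-.088,.118+.003-bot.grip_depth+.0013])"
```

```text
time_s: 5.15
tool_pos: [0.4601, -0.0604, 0.2713]
tcp_rot: [3.139, -0.001, 1.323]
ft_force: [-0.3, -0.9, -2.4]
finger_gap: 0.0115
grasp_force: 40.8
t5.2 tcp [ 0.4594 -0.0602  0.27  ] tooly -14.19 gap 0.011 gf 40.8 ft [ 0.4 -0.7 -2.4]
 d_tool [0.0027 0.1246 0.1664] tilt [ 0.001  0.001 -1.   ]
```

View pics/s2.png

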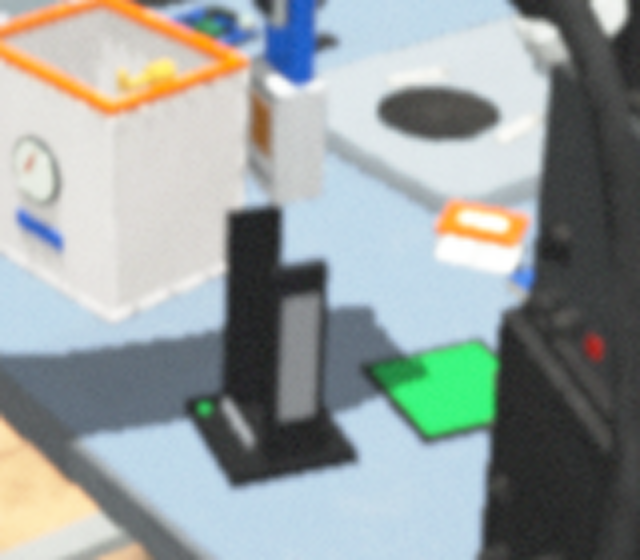

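The canister hangs in the gripper, upright and clear of the dock, with its body at (290,140) in the crop. The mat at (435,390) is free, partly hidden by the black unit.

```bash
python3 steer.py '[[[0.001, 0.02, 0], [0, 0, 0]], [[0.001, 0.035, 0], [0, 0, 0]], [[0.001, 0.035, 0], [0, 0, 0]], [[0, 0.025, 0], [0, 0, 0]], [[0, 0.0095, 0], [0, 0, 0]], [[0, 0, 0.02], [0, 0, 0]], [[0, 0, 0.03], [0, 0, 0]], [[0, 0, 0.03], [0, 0, 0]], [[0, 0, 0.03], [0, 0, 0]], [[0, 0, 0.03], [0, 0, 0]], [[0, 0, 0.012], [0, 0, 0]], [[0, 0, 0], [0, 0, 0]]]'
python3 -c "
from h import *
to([.581,-.088,.118+.003-bot.grip_depth+.0013])"
```

```text
time_s: 6.4
tool_pos: [0.5792, -0.0878, 0.116]
tcp_rot: [-3.137, 0.001, 1.322]
ft_force: [0.5, -0.1, -0.4]
finger_gap: 0.0114
grasp_force: 40.8
t6.4 tcp [ 0.5792 -0.0878  0.116 ] tooly -14.23 gap 0.0114 gf 40.8 ft [ 0.5 -0.1 -0.4]
 d_tool [0.0002 0.0019 0.0124] tilt [-0.005  0.    -1.   ]
```

```bash
python3 steer.py '[[[0, 0.001, 0.003], [0, 0, 0]], [[0, 0, 0.003], [0, 0, 0]], [[0, 0, 0.002], [0, 0, 0]], [[0, 0, 0.001], [0, 0, 0]], [[0, 0, 0.001], [0, 0, 0]], [[0, 0, 0], [0, 0, 0]]]'
python3 steer.py '[[[0, 0, 0.001], [0, 0, 0]], [[0, 0, 0.001], [0, 0, 0]], [[0, 0, 0], [0, 0, 0]]]'
```

```text
time_s: 7.0
tool_pos: [0.582, -0.0883, 0.1081]
tcp_rot: [3.141, -0.0, 1.323]
ft_force: [-0.2, 0.3, -1.7]
finger_gap: 0.0115
grasp_force: 40.8
time_s: 7.3
tool_pos: [0.5819, -0.0883, 0.1058]
tcp_rot: [-3.141, 0.0, 1.323]
ft_force: [0.2, 0.3, -1.4]
finger_gap: 0.0116
grasp_force: 40.8
```

```bash
python3 steer.py '[[[0, 0, 0.001], [0, 0, 0]], [[0, 0, 0.001], [0, 0, 0]], [[0, 0, 0], [0, 0, 0]]]'
python3 steer.py '[[[0, 0, 0.001], [0, 0, 0]], [[0, 0, 0], [0, 0, 0]]]'
python3 steer.py '[[[0, 0, 0.001], [0, 0, 0]], [[0, 0, 0], [0, 0, 0]]]'
```

```text
time_s: 7.6
tool_pos: [0.5819, -0.0883, 0.1039]
tcp_rot: [-3.141, 0.0, 1.323]
ft_force: [0.8, -0.4, -2.0]
finger_gap: 0.011
grasp_force: 40.8
time_s: 7.8
tool_pos: [0.5821, -0.0885, 0.1038]
tcp_rot: [3.141, -0.0, 1.323]
ft_force: [-1.7, 0.8, 7.2]
finger_gap: 0.0115
grasp_force: 42.2
time_s: 8.0
tool_pos: [0.5824, -0.0885, 0.1037]
tcp_rot: [3.14, -0.001, 1.323]
ft_force: [-3.8, 0.8, 16.9]
finger_gap: 0.0116
grasp_force: 43.9
```

```bash
python3 steer.py '[[[0, 0, -0.001], [0, 0, 0]], [[0, 0, 0], [0, 0, 0]]]'
python3 steer.py '[[[0, 0, 0], [0, 0, 0]], [[0, 0, 0], [0, 0, 0]], [[0, 0, 0], [0, 0, 0]], [[0, 0, 0], [0, 0, 0]], [[0, 0, 0], [0, 0, 0]], [[0, 0, 0], [0, 0, 0]], [[0, 0, 0], [0, 0, 0]]]' 0.05
python3 -c "
from h import *
to([.581,-.088,.2]); print(bot.read_state()['q'])"
python3 steer.py '[[[0, 0, -0.01], [0, 0, 0]], [[0, 0, -0.03], [0, 0, 0]], [[0, 0, -0.04], [0, 0, 0]], [[0, 0, -0.03], [0, 0, 0]], [[0, 0, 0], [0, 0, 0]]]'
```

```text
time_s: 8.2
tool_pos: [0.5823, -0.0885, 0.1038]
tcp_rot: [3.141, -0.0, 1.323]
ft_force: [-2.6, 1.1, 7.9]
finger_gap: 0.0114
grasp_force: 42.4
time_s: 8.9
tool_pos: [0.5819, -0.0883, 0.103]
tcp_rot: [-3.142, 0.0, 1.323]
ft_force: [-1.2, 0.0, -0.2]
finger_gap: 0.0497
grasp_force: 0.0
t8.9 tcp [ 0.5819 -0.0883  0.103 ] tooly -14.21 gap 0.0497 gf 0.0 ft [-1.2  0.  -0.2]
 d_tool [ 0.0001 -0.001  -0.097 ] tilt [-0.  0. -1.]
[-0.2519853   0.64996508  0.52118009  1.83517834 -0.44528437  0.77478017
  0.25736758]
time_s: 9.4
tool_pos: [0.584, -0.0894, 0.2179]
tcp_rot: [3.134, -0.001, 1.322]
ft_force: [0.9, -0.2, -0.5]
finger_gap: 0.0503
grasp_force: 0.0
```

```bash
python3 steer.py '[[[0, 0, 0], [0, 0, -0.1428]], [[0, 0, 0], [0, 0, -0.1428]], [[0, 0, 0], [0, 0, -0.1428]], [[0, 0, 0], [0, 0, -0.1428]], [[0, 0, 0], [0, 0, -0.1428]], [[0, 0, 0], [0, 0, -0.1428]], [[0, 0, 0], [0, 0, -0.1428]], [[0, 0, 0], [0, 0, -0.1428]], [[0, 0, 0], [0, 0, -0.1428]], [[0, 0, 0], [0, 0, -0.1428]], [[0, 0, 0], [0, 0, -0.1428]], [[0, 0, 0], [0, 0, 0]], [[0, 0, 0], [0, 0, 0]]]' 0.07
python3 -c "
from h import *
cv2.imwrite('pics/s3.png',cv2.resize(bot.camera('side')[170:310,240:400],(640,560),interpolation=2)[:,:,::-1])
to([.582,-.0884,.118+.003-bot.grip_depth+.003],np.radians(75.8))
s=cv2.cvtColor(cv2.imread('pics/s3.png'),4)
p=np.array([.582,-.0884]); y=np.radians(-14.2);R=np.array([[np.cos(y),-np.sin(y)],[np.sin(y),np.cos(y)]])
P=[[*(R@[a,b]+p),.133] for a,b in((-.006,-.02),(.006,-.02),(.006,.02),(-.006,.02))]
print(((proj('side',P)+.5-[240,170])*4).round(0).tolist())"
```

```text
time_s: 10.7
tool_pos: [0.5818, -0.0885, 0.213]
tcp_rot: [3.142, -0.0, 2.889]
ft_force: [0.3, 0.4, 0.3]
finger_gap: 0.0701
grasp_force: 0.0
t10.8 tcp [ 0.5818 -0.0884  0.213 ] tooly 75.55 gap 0.0702 gf 0.0 ft [-0.2 -0.5  0.6]
 d_tool [-2.000e-04  1.000e-04  1.077e-01] tilt [-0. -0. -1.]
 turn tool z -0.0044
[[317.0, 219.0], [335.0, 216.0], [301.0, 186.0], [284.0, 189.0]]
```

View pics/s3.png

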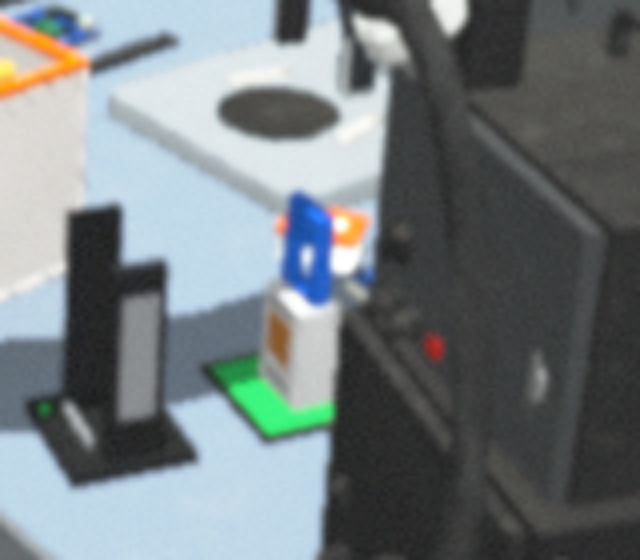

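The canister stands upright on the mat at crop (300,340), and its blue bar top (287–330, 190–215) matches the prediction within about 1 mm.

```bash
python3 steer.py '[[[0, 0, 0.02], [0, 0, 0]], [[0, 0, 0.03], [0, 0, 0]], [[0, 0, 0.03], [0, 0, 0]], [[0, 0, 0.02], [0, 0, 0]], [[0, 0, 0.01], [0, 0, 0]], [[0, 0, 0.005], [0, 0, 0]], [[0, 0, 0], [0, 0, 0]], [[0, 0, 0], [0, 0, 0]]]'
python3 steer.py '[[[0, 0, 0], [0, 0, 0]], [[0, 0, 0], [0, 0, 0]], [[0, 0, 0], [0, 0, 0]], [[0, 0, 0], [0, 0, 0]], [[0, 0, 0], [0, 0, 0]]]' 0.0 40
python3 -c "
from h import *
c=np.radians(5.7);o=np.array([.5005,.179]);e=np.array([np.cos(c),np.sin(c)])
print('start',o-.014*e,'seat',o+.025*e)
to([*(o-.014*e),.3],np.radians(95.7))"
```

```text
time_s: 11.55
tool_pos: [0.5826, -0.0884, 0.0989]
tcp_rot: [3.141, 0.001, 2.893]
ft_force: [-0.5, -0.0, -0.0]
finger_gap: 0.07
grasp_force: 0.0
time_s: 12.05
tool_pos: [0.5824, -0.0888, 0.0988]
tcp_rot: [-3.141, 0.001, 2.893]
ft_force: [-0.6, -1.4, 6.5]
finger_gap: 0.0395
grasp_force: 40.1
start [0.48656922 0.17760952] seat [0.52537639 0.18148299]
t12.1 tcp [ 0.5824 -0.0888  0.0988] tooly 75.76 gap 0.0395 gf 40.1 ft [-0.6 -1.4  6.5]
 d_tool [ 0.1581  0.2347 -0.2014] tilt [ 0.001 -0.    -1.   ]
 turn tool z -0.348
```

```bash
python3 steer.py '[[[0, 0, -0.01], [0, 0, 0]], [[0, 0, -0.03], [0, 0, 0]], [[0, 0, -0.04], [0, 0, -0.087]], [[0, 0, -0.04], [0, 0, -0.087]], [[0, 0, -0.04], [0, 0, -0.087]], [[0, 0, -0.03], [0, 0, -0.087]], [[0, 0, -0.01], [0, 0, 0]], [[0, 0, 0], [0, 0, 0]], [[0, 0, 0], [0, 0, 0]]]' - 50
python3 -c "
from h import *
c=np.radians(5.7);o=np.array([.501,.1793]);e=np.array([np.cos(c),np.sin(c)])
to([*(o-.014*e),.3],np.radians(95.7))"
```

```text
time_s: 12.95
tool_pos: [0.5812, -0.0881, 0.2966]
tcp_rot: [3.141, -0.002, -3.043]
ft_force: [-0.3, -0.5, -1.6]
finger_gap: 0.039
grasp_force: 50.8
t12.9 tcp [ 0.5812 -0.0881  0.2966] tooly 95.64 gap 0.039 gf 50.8 ft [-0.3 -0.5 -1.6]
 d_tool [ 0.0675  0.274  -0.0031] tilt [-0.002  0.    -1.   ]
 turn tool z -0.001
```

```bash
python3 steer.py '[[[0.015, 0.02, 0], [0, 0, 0]], [[0.015, 0.035, 0], [0, 0, 0]], [[0.015, 0.04, 0], [0, 0, 0]], [[0.0125, 0.045, 0], [0, 0, 0]], [[0.01, 0.045, 0], [0, 0, 0]], [[0, 0.04, 0], [0, 0, 0]], [[0, 0.03, 0], [0, 0, 0]], [[0, 0.019, 0], [0, 0, 0]], [[0, 0, 0], [0, 0, 0]], [[0, 0, 0], [0, 0, 0]], [[0, 0, 0], [0, 0, 0]]]'
python3 -c "
from h import *
c=np.radians(5.7);o=np.array([.501,.1793]);e=np.array([np.cos(c),np.sin(c)])
to([*(o-.014*e),.3],np.radians(95.7))
im=np.vstack([cv2.resize(bot.camera('side')[100:220,160:290],(600,554),interpolation=2)]); cv2.imwrite('pics/s4.png',im[:,:,::-1])
t=bot.camera('top'); cv2.imwrite('pics/t4.png',cv2.resize(t[150:270,170:300],(600,554),interpolation=2)[:,:,::-1])"
```

```text
time_s: 14.05
tool_pos: [0.4873, 0.1763, 0.297]
tcp_rot: [-3.14, -0.002, -3.043]
ft_force: [0.4, -0.2, -2.2]
finger_gap: 0.0395
grasp_force: 50.8
t14.1 tcp [0.4873 0.1763 0.297 ] tooly 95.62 gap 0.0395 gf 50.8 ft [ 0.4 -0.2 -2.2]
 d_tool [ 0.0001  0.0016 -0.003 ] tilt [-0.002 -0.001 -1.   ]
 turn tool z -0.0013
```

View pics/s4.png

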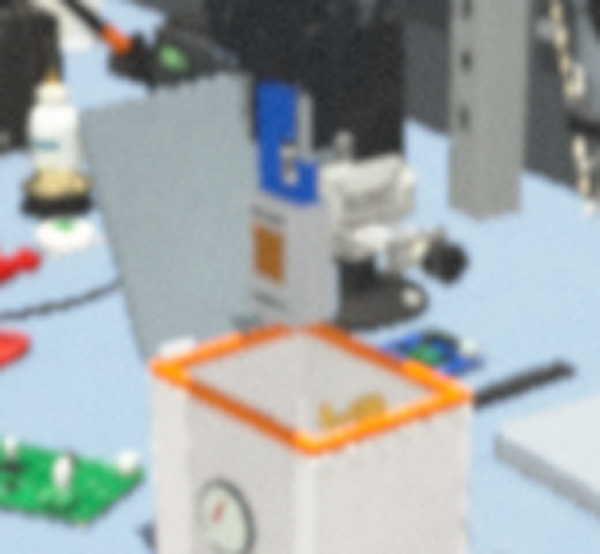

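The canister hangs straight above the opening at crop (290,250), clear of the frame, with the hook at (350,410) beyond it.

```bash
python3 steer.py '[[[0, 0.0016, 0.01], [0, 0, 0]], [[0, 0, 0.025], [0, 0, 0]], [[0, 0, 0.03], [0, 0, 0]], [[0, 0, 0.03], [0, 0, 0]], [[0, 0, 0.03], [0, 0, 0]], [[0, 0, 0.02], [0, 0, 0]], [[0, 0, 0.013], [0, 0, 0]], [[0, 0, 0.006], [0, 0, 0]], [[0, 0, 0], [0, 0, 0]], [[0, 0, 0], [0, 0, 0]]]'
python3 -c "
from h import *
c=np.radians(5.7);o=np.array([.501,.1793]);e=np.array([np.cos(c),np.sin(c)])
to([*(o-.014*e),.1333],np.radians(95.7));to([*(o+.025*e),.1333])
im=bot.camera('side')[100:220,160:290]; cv2.imwrite('pics/s5.png',cv2.resize(im,(600,554),interpolation=2)[:,:,::-1])"
```

```text
time_s: 15.15
tool_pos: [0.4876, 0.1792, 0.1344]
tcp_rot: [3.141, 0.001, -3.042]
ft_force: [-0.1, 0.3, -3.3]
finger_gap: 0.0391
grasp_force: 50.9
t15.2 tcp [0.4876 0.1792 0.1344] tooly 95.71 gap 0.0391 gf 50.9 ft [-0.1  0.3 -3.3]
 d_tool [ 0.0006 -0.0012  0.0011] tilt [ 0.001  0.    -1.   ]
 turn tool z 0.0002
t15.2 tcp [0.4876 0.1792 0.1344] tooly 95.71 gap 0.0391 gf 50.9 ft [-0.1  0.3 -3.3]
 d_tool [-0.0384 -0.0012  0.0011] tilt [ 0.001  0.    -1.   ]
```

View pics/s5.png

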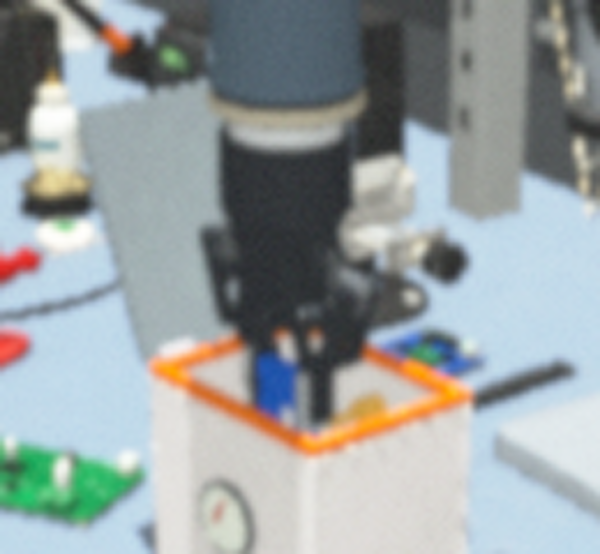

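The gripper is inside the opening with the bar in its fingers at crop (280,385). The hook lies just beyond it at (360,408), and the frame is clear on all sides.

```bash
python3 steer.py '[[[-0.005, -0.001, 0.0005], [0, 0, 0]], [[-0.005, 0, 0], [0, 0, 0]], [[-0.005, 0, 0], [0, 0, 0]], [[-0.005, 0, 0], [0, 0, 0]], [[0, 0, 0], [0, 0, 0]]]'
python3 steer.py '[[[-0.005, 0, 0], [0, 0, 0]], [[-0.005, 0, 0], [0, 0, 0]], [[-0.005, 0, 0], [0, 0, 0]], [[-0.004, 0, 0], [0, 0, 0]], [[0, 0, 0], [0, 0, 0]], [[0, 0, 0], [0, 0, 0]]]'
```

```text
time_s: 15.7
tool_pos: [0.5082, 0.1803, 0.1335]
tcp_rot: [3.141, 0.001, -3.042]
ft_force: [-0.2, -0.4, -2.2]
finger_gap: 0.0391
grasp_force: 50.9
time_s: 16.3
tool_pos: [0.5261, 0.182, 0.1334]
tcp_rot: [-3.142, -0.0, -3.042]
ft_force: [0.1, 0.0, -1.9]
finger_gap: 0.0392
grasp_force: 50.9
```

```bash
python3 steer.py '[[[0, 0, 0.004], [0, 0, 0]], [[0, 0, 0.004], [0, 0, 0]], [[0, 0, 0.003], [0, 0, 0]], [[0, 0, 0.001], [0, 0, 0]], [[0, 0, 0], [0, 0, 0]], [[0, 0, 0], [0, 0, 0]]]'
python3 steer.py '[[[0, 0, 0.001], [0, 0, 0]], [[0, 0, 0.001], [0, 0, 0]], [[0, 0, 0], [0, 0, 0]]]'
python3 steer.py '[[[0, 0, 0.001], [0, 0, 0]], [[0, 0, 0], [0, 0, 0]]]'
```

```text
time_s: 16.9
tool_pos: [0.5262, 0.1821, 0.1215]
tcp_rot: [-3.142, 0.0, -3.042]
ft_force: [-0.5, -0.5, -2.1]
finger_gap: 0.0397
grasp_force: 50.9
time_s: 17.2
tool_pos: [0.5261, 0.1821, 0.1194]
tcp_rot: [-3.142, -0.0, -3.042]
ft_force: [-0.2, -0.1, -2.5]
finger_gap: 0.0393
grasp_force: 50.9
time_s: 17.4
tool_pos: [0.5261, 0.1821, 0.1184]
tcp_rot: [-3.142, -0.0, -3.042]
ft_force: [-0.0, -0.1, -2.3]
finger_gap: 0.0389
grasp_force: 50.9
```

```bash
for i in 1 2; do python3 steer.py '[[[0, 0, 0.001], [0, 0, 0]], [[0, 0, 0], [0, 0, 0]]]'; done
python3 steer.py '[[[0, 0, 0.001], [0, 0, 0]], [[0, 0, 0], [0, 0, 0]]]'
```

```text
time_s: 17.6
tool_pos: [0.5261, 0.1821, 0.1174]
tcp_rot: [-3.142, -0.0, -3.042]
ft_force: [0.7, -0.3, -2.6]
finger_gap: 0.0391
grasp_force: 50.9
time_s: 17.8
tool_pos: [0.5263, 0.1821, 0.1166]
tcp_rot: [3.142, 0.0, -3.042]
ft_force: [0.6, -0.6, -0.2]
finger_gap: 0.0392
grasp_force: 51.2
time_s: 18.0
tool_pos: [0.5264, 0.1821, 0.1163]
tcp_rot: [3.141, 0.001, -3.042]
ft_force: [-2.8, -1.0, 8.0]
finger_gap: 0.0386
grasp_force: 52.2
```

Contact came at the predicted height, so the eye is on the hook. I'll release and let it settle.

```bash
python3 steer.py '[[[0, 0, 0], [0, 0, 0]], [[0, 0, 0], [0, 0, 0]], [[0, 0, 0], [0, 0, 0]], [[0, 0, 0], [0, 0, 0]], [[0, 0, 0], [0, 0, 0]], [[0, 0, 0], [0, 0, 0]], [[0, 0, 0], [0, 0, 0]], [[0, 0, 0], [0, 0, 0]], [[0, 0, 0], [0, 0, 0]], [[0, 0, 0], [0, 0, 0]]]' 0.06
python3 steer.py '[[[0, 0, -0.01], [0, 0, 0]], [[0, 0, -0.02], [0, 0, 0]], [[0, 0, -0.03], [0, 0, 0]], [[0, 0, -0.04], [0, 0, 0]], [[0, 0, -0.05], [0, 0, 0]], [[0, 0, -0.05], [0, 0, 0]], [[0, 0, -0.05], [0, 0, 0]], [[0, 0, -0.03], [0, 0, 0]], [[0, 0, 0], [0, 0, 0]], [[0, 0, 0], [0, 0, 0]]]'
python3 -c "
from h import *
print(bot.read_state()['q'])
im=bot.camera('side')[100:220,160:290]; cv2.imwrite('pics/s6.png',cv2.resize(im,(600,554),interpolation=2)[:,:,::-1])"
```

```text
time_s: 19.0
tool_pos: [0.5262, 0.1821, 0.1155]
tcp_rot: [-3.142, -0.0, -3.042]
ft_force: [-0.0, 0.2, 0.1]
finger_gap: 0.0598
grasp_force: 0.0
time_s: 20.0
tool_pos: [0.526, 0.182, 0.3963]
tcp_rot: [3.141, 0.001, -3.042]
ft_force: [-0.4, -0.1, -0.7]
finger_gap: 0.0597
grasp_force: 0.0
[-0.40398036  0.29273899 -0.0191374   1.46143541  0.00563726  1.38597315
  1.24746665]
```

View pics/s6.png

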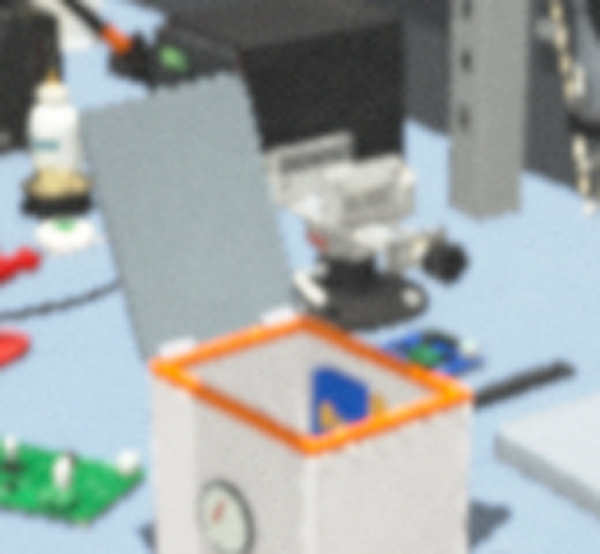

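The canister hangs on the hook: the blue plate is at crop (340,400) with brass visible through it. The frame is untouched and the lid is still open. Next I go over the lid with shut fingers, turned a quarter so their narrow side pushes.

```bash
python3 steer.py '[[[0, 0, -0.005], [0, 0, -0.1428]], [[0, 0, -0.005], [0, 0, -0.1428]], [[0, 0, -0.005], [0, 0, -0.1428]], [[0, 0, -0.005], [0, 0, -0.1428]], [[0, 0, 0], [0, 0, -0.1428]], [[0, 0, 0], [0, 0, -0.1428]], [[0, 0, 0], [0, 0, -0.1428]], [[0, 0, 0], [0, 0, -0.1428]], [[0, 0, 0], [0, 0, -0.1428]], [[0, 0, 0], [0, 0, -0.1428]], [[0, 0, 0], [0, 0, -0.1428]], [[0, 0, 0], [0, 0, 0]], [[0, 0, 0], [0, 0, 0]]]' 0.0 20
cat >> h.py <<'E'
c5=np.radians(5.7); Rc=np.array([[np.cos(c5),-np.sin(c5)],[np.sin(c5),np.cos(c5)]]); o5=np.array([.501,.1793])
def case(y,z,x=0): return [*(o5+Rc@[x,y]),z]
def tip(th,r=.125,w=.011):
    return .075-r*np.cos(th)+.009*np.sin(th)+w, .158+r*np.sin(th)+.009*np.cos(th)
E
python3 -c "
from h import *
to(case(.18,.415),c5)
for th in np.arange(1.9,-.01,-.1): print(round(th,2),np.round(tip(th),4))"
```

```text
time_s: 21.35
tool_pos: [0.5259, 0.1818, 0.4145]
tcp_rot: [3.14, -0.0, -1.475]
ft_force: [-0.4, -0.9, 0.4]
finger_gap: 0.0001
grasp_force: 0.0
t21.4 tcp [0.5259 0.1818 0.4145] tooly -174.52 gap 0.0001 gf 0.0 ft [-0.4 -0.9  0.4]
 d_tool [-0.1799  0.0258 -0.0005] tilt [-0.002 -0.001 -1.   ]
 turn tool z -0.0038
1.9 [0.1349 0.2734]
1.8 [0.1232 0.2777]
1.7 [0.111  0.2808]
1.6 [0.0986 0.2827]
1.5 [0.0861 0.2833]
1.4 [0.0736 0.2827]
1.3 [0.0612 0.2809]
1.2 [0.0491 0.2778]
1.1 [0.0373 0.2735]
1.0 [0.026 0.268]
0.9 [0.0153 0.2615]
0.8 [0.0054 0.2539]
0.7 [-0.0038  0.2454]
0.6 [-0.0121  0.236 ]
0.5 [-0.0194  0.2258]
0.4 [-0.0256  0.215 ]
0.3 [-0.0308  0.2035]
0.2 [-0.0347  0.1917]
0.1 [-0.0375  0.1794]
-0.0 [-0.039  0.167]
```

```bash
python3 steer.py '[[[-0.02, 0.0058, 0], [0, 0, 0]], [[-0.04, 0.005, 0], [0, 0, 0]], [[-0.04, 0.005, 0], [0, 0, 0]], [[-0.04, 0.005, 0], [0, 0, 0]], [[-0.03, 0.005, 0], [0, 0, 0]], [[-0.01, 0, 0], [0, 0, 0]], [[0, 0, 0.02], [0, 0, 0]], [[0, 0, 0.03], [0, 0, 0]], [[0, 0, 0.03], [0, 0, 0]], [[0, 0, 0.03], [0, 0, 0]], [[0, 0, 0.02], [0, 0, 0]], [[0, 0, 0.01], [0, 0, 0]], [[0, 0, 0], [0, 0, 0]], [[0, 0, 0], [0, 0, 0]]]'
python3 -c "
from h import *
to(case(.145,.274),c5)"
```

```text
time_s: 22.75
tool_pos: [0.483, 0.3587, 0.2763]
tcp_rot: [-3.141, 0.0, -1.472]
ft_force: [1.0, -0.1, -0.3]
finger_gap: -0.0001
grasp_force: 0.0
t22.8 tcp [0.483  0.3587 0.2763] tooly -174.34 gap -0.0001 gf 0.0 ft [ 1.  -0.1 -0.3]
 d_tool [ 0.0353 -0.0001  0.0023] tilt [ 0.001  0.001 -1.   ]
 turn tool z -0.0007
```

```bash
python3 steer.py '[[[0.01, 0, 0], [0, 0, 0]], [[0.01, 0, 0], [0, 0, 0]], [[0.006, 0, 0], [0, 0, 0]], [[0.006, 0, 0], [0, 0, 0]], [[0.006, 0, 0], [0, 0, 0]], [[0.006, 0, 0], [0, 0, 0]], [[0.006, 0, 0], [0, 0, 0]], [[0.006, 0, -0.002], [0, 0, 0]]]'
python3 steer.py '[[[0.006, 0, -0.001], [0, 0, 0]], [[0.006, 0, -0.001], [0, 0, 0]], [[0.006, 0, 0], [0, 0, 0]]]'
python3 -c "
from h import *
to(case(.0986,.2827),c5)"
```

```text
time_s: 23.55
tool_pos: [0.4884, 0.3053, 0.2792]
tcp_rot: [-3.138, 0.005, -1.469]
ft_force: [-0.3, 6.7, 4.2]
finger_gap: 0.0001
grasp_force: 3.5
time_s: 23.85
tool_pos: [0.4903, 0.2868, 0.2812]
tcp_rot: [-3.139, 0.004, -1.47]
ft_force: [0.2, 5.4, 4.2]
finger_gap: 0.0
grasp_force: 3.0
t23.9 tcp [0.4903 0.2868 0.2812] tooly -174.2 gap 0.0 gf 3.0 ft [0.2 5.4 4.2]
 d_tool [ 0.0094  0.     -0.0016] tilt [ 0.003  0.004 -1.   ]
 turn tool z 0.0017
```

```bash
python3 steer.py '[[[0.006, 0, -0.001], [0, 0, 0]], [[0.006, 0, 0], [0, 0, 0]], [[0.006, 0, 0], [0, 0, 0]], [[0.006, 0, 0], [0, 0, 0]], [[0.006, 0, 0], [0, 0, 0]], [[0.006, 0, 0.001], [0, 0, 0]], [[0.006, 0, 0.001], [0, 0, 0]], [[0.006, 0, 0.001], [0, 0, 0]], [[0.006, 0, 0.0015], [0, 0, 0]], [[0.006, 0, 0.0015], [0, 0, 0]]]'
python3 -c "
from h import *
to(case(.0373,.2735),c5)"
```

```text
time_s: 24.85
tool_pos: [0.4964, 0.2256, 0.2753]
tcp_rot: [-3.14, 0.001, -1.471]
ft_force: [0.9, 3.6, 4.1]
finger_gap: -0.0004
grasp_force: 2.4
t24.9 tcp [0.4964 0.2256 0.2753] tooly -174.26 gap -0.0004 gf 2.4 ft [0.9 3.6 4.1]
 d_tool [ 0.0092 -0.      0.0017] tilt [ 0.002  0.002 -1.   ]
 turn tool z 0.0007
```

```bash
python3 steer.py '[[[0.0046, 0, 0.001], [0, 0, 0]], [[0.0046, 0, 0.001], [0, 0, 0]], [[0.0056, 0, 0.0027], [0, 0, 0]], [[0.0056, 0, 0.0027], [0, 0, 0]], [[0.0053, 0, 0.0033], [0, 0, 0]], [[0.0053, 0, 0.0033], [0, 0, 0]], [[0.005, 0, 0.0038], [0, 0, 0]], [[0.005, 0, 0.0038], [0, 0, 0]], [[0.0046, 0, 0.0043], [0, 0, 0]], [[0.0046, 0, 0.0043], [0, 0, 0]], [[0.0042, 0, 0.0047], [0, 0, 0]], [[0.0042, 0, 0.0047], [0, 0, 0]]]'
python3 -c "
from h import *
to(case(-.0121,.236),c5)"
```

```text
time_s: 26.05
tool_pos: [0.5017, 0.1664, 0.2344]
tcp_rot: [3.141, -0.0, -1.471]
ft_force: [1.8, 1.4, 4.2]
finger_gap: -0.0006
grasp_force: 1.6
t26.1 tcp [0.5017 0.1664 0.2344] tooly -174.28 gap -0.0006 gf 1.6 ft [1.8 1.4 4.2]
 d_tool [-0.0008 -0.0005 -0.0016] tilt [-0. -0. -1.]
 turn tool z 0.0004
```

```bash
python3 steer.py '[[[0.0035, 0, 0.0045], [0, 0, 0]], [[0.0035, 0, 0.0045], [0, 0, 0]], [[0.0031, 0, 0.0054], [0, 0, 0]], [[0.0031, 0, 0.0054], [0, 0, 0]], [[0.0026, 0, 0.0057], [0, 0, 0]], [[0.0026, 0, 0.0057], [0, 0, 0]], [[0.002, 0, 0.0059], [0, 0, 0]], [[0.002, 0, 0.0059], [0, 0, 0]], [[0.0014, 0, 0.005], [0, 0, 0]], [[0.0014, 0, 0.004], [0, 0, 0]], [[0, 0, 0], [0, 0, 0]]]'
python3 -c "
from h import *
to(case(-.039,.167),c5)"
```

```text
time_s: 27.15
tool_pos: [0.5037, 0.1417, 0.1821]
tcp_rot: [3.14, -0.0, -1.471]
ft_force: [0.6, -0.3, 0.7]
finger_gap: -0.0001
grasp_force: 0.0
t27.1 tcp [0.5037 0.1417 0.1821] tooly -174.26 gap -0.0001 gf 0.0 ft [ 0.6 -0.3  0.7]
 d_tool [ 0.0014 -0.0011  0.0151] tilt [-0.002 -0.    -1.   ]
 turn tool z 0.0006
```

```bash
python3 steer.py '[[[0.0005, 0, 0.003], [0, 0, 0]], [[0.0005, 0, 0.003], [0, 0, 0]], [[0, 0, 0.003], [0, 0, 0]], [[0, 0, 0.002], [0, 0, 0]]]'
python3 steer.py '[[[0, 0, 0.001], [0, 0, 0]], [[0, 0, 0.001], [0, 0, 0]]]'
python3 steer.py '[[[0, 0, 0.001], [0, 0, 0]], [[0, 0, 0], [0, 0, 0]]]'
```

```text
time_s: 27.55
tool_pos: [0.5043, 0.1406, 0.1716]
tcp_rot: [3.141, -0.0, -1.471]
ft_force: [-0.2, -2.0, 1.5]
finger_gap: -0.0001
grasp_force: 0.8
time_s: 27.75
tool_pos: [0.5044, 0.1408, 0.1698]
tcp_rot: [-3.142, -0.0, -1.471]
ft_force: [-0.6, -1.7, 1.0]
finger_gap: -0.0004
grasp_force: 0.8
time_s: 27.95
tool_pos: [0.5045, 0.141, 0.1688]
tcp_rot: [-3.141, 0.0, -1.471]
ft_force: [-0.3, 0.3, 0.1]
finger_gap: -0.0
grasp_force: 0.0
```

```bash
python3 steer.py '[[[0, 0, 0.001], [0, 0, 0]], [[0, 0, 0], [0, 0, 0]]]'
python3 steer.py '[[[0, 0, 0.0005], [0, 0, 0]], [[0, 0, 0], [0, 0, 0]]]'
python3 steer.py '[[[0, 0, 0.0005], [0, 0, 0]], [[0, 0, 0], [0, 0, 0]]]'
```

```text
time_s: 28.15
tool_pos: [0.5045, 0.141, 0.1679]
tcp_rot: [-3.141, 0.0, -1.471]
ft_force: [0.6, 0.4, -0.5]
finger_gap: -0.0002
grasp_force: 0.0
time_s: 28.35
tool_pos: [0.5045, 0.141, 0.1674]
tcp_rot: [-3.141, 0.0, -1.471]
ft_force: [0.4, -0.8, 0.1]
finger_gap: -0.0
grasp_force: 0.2
time_s: 28.55
tool_pos: [0.5045, 0.141, 0.1671]
tcp_rot: [-3.141, 0.0, -1.471]
ft_force: [-1.4, 0.3, 3.6]
finger_gap: 0.0001
grasp_force: 2.1
```

The force rises exactly at the level where the lid is shut, so I back off and check the lid numerically in both views.

```bash
python3 steer.py '[[[0, 0, -0.01], [0, 0, 0]], [[0, 0, -0.03], [0, 0, 0]], [[0, 0, -0.05], [0, 0, 0]], [[0.03, 0, -0.04], [0, 0, 0]], [[0.05, 0, -0.02], [0, 0, 0]], [[0.05, 0, 0], [0, 0, 0]], [[0.05, 0, 0], [0, 0, 0]], [[0.03, 0, 0], [0, 0, 0]], [[0, 0, 0], [0, 0, 0]], [[0, 0, 0], [0, 0, 0]], [[0, 0, 0], [0, 0, 0]]]'
python3 - <<'E'
from h import *
to(case(0,.3)); s=bot.camera('side'); t=bot.camera('top')
a=cv2.cvtColor(cv2.imread("pics/top0.png"),4)
# predicted px of lid free-edge outer corners for several angles vs. strongest brightness step along the vertical through the near-right corner
g=cv2.cvtColor(s,cv2.COLOR_RGB2GRAY).astype(int)
for th in(0,.04,.1):
    P=[case(.075-.152*np.cos(th)+.009*np.sin(th),.158+.152*np.sin(th)+.009*np.cos(th),x) for x in(-.059,0,.059)]
    print(th,proj('side',P).round(1).tolist())
u=int(round(proj('side',[case(-.077,.167)])[0,0])); v=int(round(proj('side',[case(-.077,.167)])[0,1]))
print(u,v,[(v+k,s[v+k,u].tolist()) for k in range(-8,12)])
print("orange px left in side/top frame area",(mask(s,3,20,120,100,box=(185,160,270,210))>0).sum(),(mask(t,3,20,120,100,box=(205,180,290,250))>0).sum())
for n,h0,h1,z,b in(("orange_box",3,20,.026,(300,160,345,195)),("board",45,85,.02,(115,190,190,245))):
    for im in(a,t): m=cv2.moments(mask(im,h0,h1,80,40,box=b),True); print(n,round(m['m10']/m['m00'],1),round(m['m01']/m['m00'],1),m['m00'])
E
```

```text
time_s: 29.65
tool_pos: [0.52, -0.0053, 0.3053]
tcp_rot: [3.133, -0.001, -1.467]
ft_force: [-0.2, 0.3, -0.2]
finger_gap: 0.0002
grasp_force: 0.0
t29.6 tcp [ 0.52   -0.0053  0.3053] tooly -174.06 gap 0.0002 gf 0.0 ft [-0.2  0.3 -0.2]
 d_tool [-0.1855 -0.0002  0.005 ] tilt [-0.008 -0.002 -1.   ]
0 [[227.2, 193.3], [245.0, 186.9], [261.8, 180.9]]
0.04 [[227.1, 191.0], [244.9, 184.7], [261.8, 178.8]]
0.1 [[226.8, 187.5], [244.7, 181.3], [261.5, 175.5]]
245 187 [(179, [186, 201, 206]), (180, [187, 203, 205]), (181, [167, 180, 182]), (182, [127, 136, 137]), (183, [90, 94, 92]), (184, [83, 86, 87]), (185, [114, 122, 124]), (186, [155, 168, 172]), (187, [170, 184, 187]), (188, [156, 162, 163]), (189, [152, 135, 126]), (190, [183, 120, 90]), (191, [209, 120, 66]), (192, [217, 139, 103]), (193, [216, 174, 158]), (194, [214, 198, 190]), (195, [209, 205, 200]), (196, [210, 208, 203]), (197, [208, 206, 203]), (198, [211, 207, 202])]
orange px left in side/top frame area 166 0
orange_box 323.5 176.8 251.0
orange_box 317.4 177.1 110.0
board 150.8 218.0 1415.0
board 151.9 217.5 1481.0
```

The lid's edge sits directly on the orange rim (side view rows 186–190) and matches 0 rad. The bystanders have not moved, and the arm is clear of everything.

```bash
python3 -c "
from workcell import bot
print(bot.hand_in())"
```

```text
the job is handed in; nothing more can be done
None
```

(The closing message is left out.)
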